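# Set up a piercing die on the bolster plate

### The job

Set up the piercing die on the slotted bolster plate: stand the matched pair of tall parallels lengthwise along the slots, one at the centre of each wide land beside the middle slot, with the slug tray between them, lengthwise over the middle slot at the centre of the plate, and lay the die gently across both parallels, screw heads up, centred over the tray and square to the slots. Stand the back gauge on the bolster behind the die (the side away from the robot), centred over the middle slot, its fence facing the die squarely about 15 mm from the die's edge. Leave the odd low parallel, the punch and the clear bin where they are.

Things in the scene. Friction and masses are not known exactly. Their poses are not given: they have to be found in the camera images.
- bolster: fixed steel bolster plate on the bench, 180 (its x) x 240 (its y) x 24 high, origin at the centre of its underside; x points away from the robot (turned up to 0.2 rad). Three T-slots, 12 wide at the top, run along its x at y = -100, 0 and +100; the wide flat lands between them are 88 wide, their centres at x = 0, y = -50 and +50
- par_a: steel parallel, one of a matched pair of ground bars 100 long (its x) x 22 wide (its y) x 35 high, with four round holes through its sides (all four show dark in its long faces); origin at the centre of its underside, z up; about 0.5 kg. The two are alike and may change places
- par_b: steel parallel, one of a matched pair of ground bars 100 long (its x) x 22 wide (its y) x 35 high, with four round holes through its sides (all four show dark in its long faces); origin at the centre of its underside, z up; about 0.5 kg. The two are alike and may change places
- slug_tray: small open aluminium tray that catches the slugs, 60 long (its x) x 40 wide (its y) x 22 high, walls 2.5 thick; origin at the centre of its underside, z up; about 0.06 kg. Between the parallels it is best held by its two short ends (fingers closing along its x); the parallels leave a lane 78 wide
- die: dark steel die plate, 56 wide (its x) x 140 long (its y) x 16 thick, with a window 14 x 46 through its middle and screws at its ends on the upper face; origin at the centre of its underside, z up; starts window face up; 0.84 kg. Set across the parallels its x lies along the slots (either way round), its underside 35 above the bolster. Hold it across its 56 width at the middle
- back_gauge: dark steel angle bracket: upright fence 12 thick (its x from 0 to 12), 44 wide (its y), 58 tall, its bright front face looking along its -x; a foot 12 high reaches back to x = 44, with two small gussets; origin at the bottom of the front face, mid-width, z up; starts standing; 0.38 kg. The fence can be held across its 44 width, at x = 6 to 8
- odd_parallel: odd steel parallel, 70 long (its x) x 30 wide x 20 high, with only two holes in each side; origin at the centre of its underside. Not part of this job
- punch: standing round stepped steel punch, 32 in diameter at the foot and 52 high; origin at the centre of its underside. Not part of this job
- clear_bin: open clear plastic bin, 75 x 75 x 55 high; origin at the centre of its underside. Not part of this job
Things that resemble listed ones, but are neither listed nor needed, are in the scene too. Leave any green or purple look-alike of the die alone.

How it is judged:
By the outcome, as a careful person would: the job done as asked, in the order asked, and still so for the second after the job is handed in, with the robot touching nothing.
It also fails if it takes over 125 s, if anything falls off the work surface, if the arm or the gripper's body presses on something with over 40 N, if the wrist force passes 120 N, or if a joint passes its speed limit or range.

### The arm

A 6-joint arm with a two-finger parallel gripper is mounted at the origin on the work surface. World frame = base frame: x ahead of the robot, y to its left, z up, the work surface at z = 0. Lengths are in m, angles in degrees, forces in N, time in s.
With the tool pointing down it reaches from about 0.35 to 0.875 m from the base axis. Payload 4.2 kg.
Tool frame: the origin (TCP) lies midway between the tips of the shut fingers; the grasp point (between the pads) lies 19 mm behind it; z points along the fingers, y is the line along which they close (so a half turn about z gives the same grasp; the last joint's range is limited). The gripper opens to 87 mm and grips with 3 to 60 N. Pads are 19 mm wide; open, the fingers measure 117 mm over their backs; the gripper's body (75 mm by 190 mm) begins 51 mm behind the grasp point.
Start: joints at [78.701, 22.042, 0.453, 0, -68.411, -14.817], TCP at [0.275, 0.561, 0.223] pointing down, gripper open.
Joint ranges: [-179.83, 179.83], [-69.29, 118.12], [-61.27, 80.66], [-181.25, 117.63], [-171.15, -9.14], [-177.46, 177.46]. Speed limits (degrees/s): [159.86, 159.86, 180, 180, 180, 180].

### API

Orientations are given as a 3x3 rotation matrix whose columns are the frame's x, y, z axes.
In Python, from station import sensors, eyes, workorder gives the robot as it stands.
- The arm moves only by the shell command python3 -m handwheel, which reads ROWS from standard input. ROWS is a JSON list of rows, 1 to 8 of them, each written [opening, [dx, dy, dz], [rx, ry, rz]]: the opening from 0.0 (shut) to 1.0 (fully open), then dx, dy, dz in shares of 1000 mm (1.0 is 1000 mm), then a rotation vector rx, ry, rz in fractions of the full range, 1 being 180 degrees; each row is the pose to reach, as a shift and turn from the pose commanded when the command began, along the tool's axes at that moment; what a row does not reach only later rows make up. A row lasts 1/10 s, in which the tool goes at most 0.05 m and 8.59 degrees, less where a joint would pass 70% of its speed; a pose out of reach is approached as far as the arm can. The fingers move at their own pace and stop on an object; the grip force is fixed at half the most. Time passes only in rows, so rows that do not move let the fingers close. It prints the time, the measured TCP pose, the force, the opening and the grip force at its end. No shift or turn number may pass 1 either way. Input that does not fit is refused with a message, and nothing moves.
- sensors.sense(): the state, without advancing time (a new reading comes with each control period).
- eyes.capture(name): name is "side" or "top" or "wrist"; returns a dict with "pixels" (420x560x3 uint8, red, green, blue), "z_map" (420x560 float32, m along the optical axis (not along the pixel's ray), 0 where there is no reading), "K" (3x3 intrinsics, pixels), "world_from_camera" (4x4, takes a point from camera to world coordinates). Camera axes: x right, y up, looking along -z (the intrinsics and any distortion apply to the point x, -y, -z); pixel columns grow to the right and rows downward; lengths in m; the calibration is good to about 2 mm. A picture is of the moment at which its call begins.
- workorder.finish_job(): hands the job in; it is judged then, once.
The state is a dict: "time_s": time; "joints": joint angles; "joint_velocities": joint speeds; "effort": joint torques, N m; "tcp_pos": TCP position; "ee_rot": TCP orientation; "wrist_force": force on the tool from outside, world axes, zero at the start; "moment": the same for the moment, N m; "gripper_width": opening from 0.0 (shut) to 1.0 (fully open); "gripper_force": force on a finger pad.
Only numpy, scipy, OpenCV 4.12 (cv2) and the standard library are available. Lean on these libraries where they do the work, as an engineer would, in place of code of your own. Each camera call takes 0.05 s, during which the arm holds its last target. There are 200 camera calls.

## Working session

There is one attempt and no reset: what is moved stays moved. The work goes in short steps, Python scripts to look and compute and a shell command to move; the robot and the scene stay as the last step left them, time stands still between calls to the robot, and variables do not carry over. Pictures are saved under pics/ and viewed, at most 14 in all, crops included, and the job is handed in when it is done.

```bash
ls; mkdir -p pics; cat > h.py <<'E'
import numpy as np, cv2
from station import sensors, eyes, workorder
def cap(n,f=None):
    c=eyes.capture(n); np.savez('last_%s.npz'%n,**{k:c[k] for k in ('pixels','z_map','K','world_from_camera')})
    if f: cv2.imwrite('pics/'+f,cv2.cvtColor(c['pixels'],cv2.COLOR_RGB2BGR))
    return c
def cloud(c):
    z=c['z_map'];K=c['K'];v,u=np.mgrid[:z.shape[0],:z.shape[1]]
    P=np.stack([(u-K[0,2])/K[0,0]*z,-(v-K[1,2])/K[1,1]*z,-z],-1)
    T=c['world_from_camera'];W=P@T[:3,:3].T+T[:3,3];W[z==0]=np.nan
    return W
E
python3 - <<'E'
from h import *
c=cap('top','top0.png');d=cap('side','side0.png')
print(c['K'],c['world_from_camera'],d['world_from_camera'],[k for k in c])
s=sensors.sense();print(s['time_s'],s['tcp_pos'],s['ee_rot'])
E
```

```text
pics
[[404.78015465   0.         283.70996177]
 [  0.         404.78015465 208.43758672]
 [  0.           0.           1.        ]] [[-0.01625787  0.98024278 -0.19712884  0.19127518]
 [-0.9998529  -0.01701607 -0.0021529  -0.07004122]
 [-0.00546472  0.19706484  0.98037523  1.35183332]
 [ 0.          0.          0.          1.        ]] [[ 0.85399435  0.36533008 -0.37044241 -0.03064608]
 [-0.52007331  0.57923661 -0.62770112 -0.88960489]
 [-0.01474429  0.72871042  0.68466322  0.92567592]
 [ 0.          0.          0.          1.        ]] ['pixels', 'z_map', 'K', 'world_from_camera']
0.1 [0.27486906 0.56070735 0.22158992] [[ 8.97835730e-01 -4.40329887e-01 -7.69641259e-04]
 [-4.40330546e-01 -8.97833899e-01 -1.81643189e-03]
 [ 1.08819235e-04  1.96975400e-03 -9.99998054e-01]]
```

View pics/top0.png

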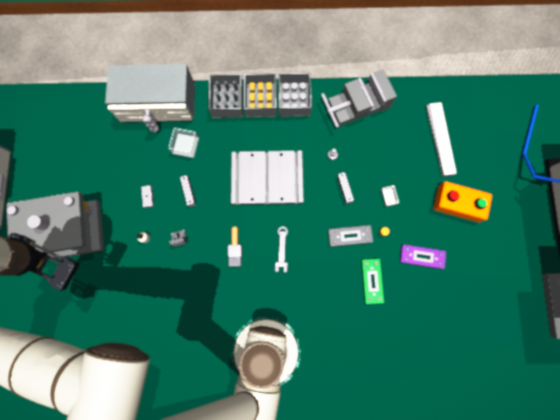

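View pics/side0.png

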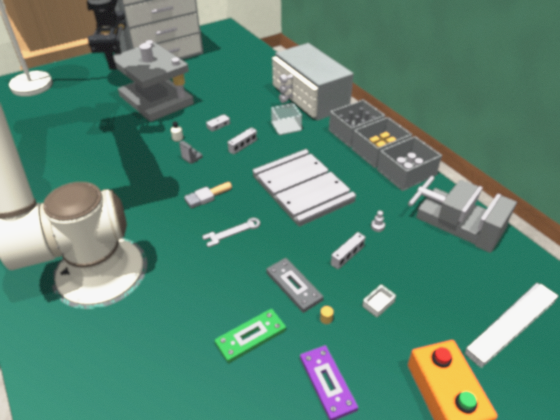

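Top view: the grey die is at (350,236), with green (373,281) and purple (423,256) look-alikes. Bar candidates are (187,190), (345,187) and a short one at (147,196). The tray is at (390,196), the gauge at (179,238) and the bolster at (267,177). I'll enlarge to confirm.

```bash
cat >> h.py <<'E'
def blob(W,u,v,r,zmin,zmax=9,mask=None):
    "minAreaRect of world xy for points within r px of (u,v) having zmin<z<zmax, connected"
    m=np.zeros(W.shape[:2],bool);m[max(0,v-r):v+r+1,max(0,u-r):u+r+1]=True
    z=np.nan_to_num(W[...,2],nan=-1);m&=(z>zmin)&(z<zmax)
    if mask is not None:m&=mask
    n,l,st,_=cv2.connectedComponentsWithStats(m.astype(np.uint8))
    if n<2:return None
    k=1+np.argmax(st[1:,4]);p=W[l==k]
    (cx,cy),(a,b),t=cv2.minAreaRect((p[:,:2]*1000).astype(np.float32))
    if a<b:a,b,t=b,a,t+90
    t=(t+90)%180-90
    return dict(c=np.round([cx,cy],1),size=np.round([a,b],1),ang_long=round(t,2),zmed=round(float(np.median(p[:,2]))*1000,1),zmax=round(float(np.percentile(p[:,2],95))*1000,1),n=len(p))
E
python3 - <<'E'
from h import *
for n,pts in dict(top=[('odd?',147,196,14,.01),('parL',187,190,18,.015),('parR',345,187,18,.015),('tray',390,196,14,.01),('die',350,236,25,.008),('gauge',179,238,14,.01),('bol',267,177,45,.015),('punch',333,154,8,.01),('bin',184,143,20,.02)]).items():
    c=dict(np.load('last_%s.npz'%n));W=cloud(c)
    print('table z',np.nanmedian(W[300:320,450:500,2]))
    for a,u,v,r,z in pts: print(a,blob(W,u,v,r,z))
c=dict(np.load('last_side.npz'));i=cv2.cvtColor(c['pixels'],cv2.COLOR_RGB2BGR)
a=cv2.resize(i[105:165,160:270],(800,436),interpolation=3)[:290]
b=cv2.resize(i[215:325,255:405],(800,586),interpolation=3)
cv2.imwrite('pics/c1.png',np.vstack([cv2.resize(i[108:165,165:265],(526,300),interpolation=3),cv2.resize(i[222:322,260:405][:, :],(526,300),interpolation=3)]))
E
```

```text
table z 0.00013191773766285664
odd? {'c': array([510.7, 397.6]), 'size': array([70.5, 31.3]), 'ang_long': 8.34, 'zmed': 18.9, 'zmax': 23.6, 'n': 189}
parL {'c': array([525.3, 257.4]), 'size': array([100. ,  22.5]), 'ang_long': 16.13, 'zmed': 33.9, 'zmax': 38.4, 'n': 226}
parR {'c': array([ 526.3, -274.4]), 'size': array([100.3,  24.2]), 'ang_long': 15.31, 'zmed': 34.2, 'zmax': 38.4, 'n': 229}
tray {'c': array([ 498.4, -425.7]), 'size': array([61.7, 43. ]), 'ang_long': 11.86, 'zmed': 19.1, 'zmax': 24.8, 'n': 90}
die {'c': array([ 366. , -285.2]), 'size': array([141.3,  58.5]), 'ang_long': -85.59, 'zmed': 16.2, 'zmax': 20.6, 'n': 664}
gauge {'c': array([367.4, 285.1]), 'size': array([44.7, 44.5]), 'ang_long': 15.09, 'zmed': 24.8, 'zmax': 60.7, 'n': 175}
bol {'c': array([569.8,  41.3]), 'size': array([180.3,  92.5]), 'ang_long': 0.32, 'zmed': 23.7, 'zmax': 28.2, 'n': 1339}
punch {'c': array([ 647.9, -237.6]), 'size': array([27.9, 26.4]), 'ang_long': 86.17, 'zmed': 28.2, 'zmax': 52.2, 'n': 65}
bin {'c': array([695.4, 275.5]), 'size': array([77.6, 76.8]), 'ang_long': -12.11, 'zmed': 42.3, 'zmax': 56.6, 'n': 316}
```

View pics/c1.png

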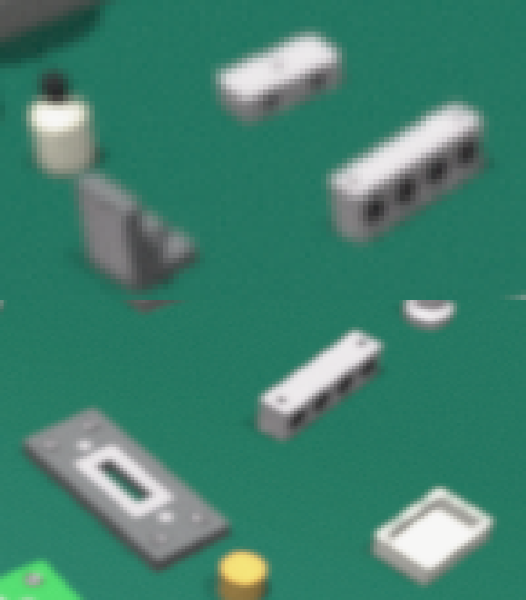

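Both (187,190) and (345,187) are 100 mm long, 35 mm high and show four dark holes, so they are the matched pair. (147,196) is 70 mm long, 20 mm high with two holes, so it is the odd one. The die is the grey plate, and its screws face up. Next I'll fit the bolster and gauge and plan the first move.

```bash
cat >> h.py <<'E'
def go(x,y,z,yaw):
    "print tool-axis shift [m] and rotvec for tool-down pose (mm, deg)"
    from scipy.spatial.transform import Rotation as R
    s=sensors.sense();M=np.array(s['ee_rot']);p=np.array(s['tcp_pos'])
    t=R.from_euler('z',yaw,degrees=True).as_matrix()@np.diag([1,-1,-1.])
    print('d',np.round(M.T@(np.array([x,y,z])/1000-p),4),'rv',np.round(R.from_matrix(M.T@t).as_rotvec(degrees=True),2),'| tcp',np.round(p*1000,1),'yaw',round(float(np.degrees(np.arctan2(M[1,0],M[0,0]))),2),'t',s['time_s'])
def rectpts(p):
    (cx,cy),(a,b),t=cv2.minAreaRect((p[:,:2]*1000).astype(np.float32))
    return np.round([cx,cy,a,b,t],1)
E
python3 - <<'E'
from h import *
for n in('top','side'):
    W=cloud(dict(np.load('last_%s.npz'%n)));X,Y,Z=np.moveaxis(W,-1,0)
    m=(Z>.014)&(Z<.034)&(abs(X-.57)<.13)&(abs(Y)<.15);print(n,'bol',rectpts(W[m]),np.median(Z[m]))
    for nm,cx,cy,z0 in(('pL',.525,.257,.02),('pR',.526,-.274,.02),('die',.366,-.285,.008),('tray',.498,-.426,.01)):
        m=(Z>z0)&(np.hypot(X-cx,Y-cy)<.085)&(Y>(-.36 if nm!='tray' else -.49));print(nm,rectpts(W[m]))
    for lo,hi in((.045,.07),(.005,.02)):
        m=(Z>lo)&(Z<hi)&(np.hypot(X-.367,Y-.285)<.05);print('gauge',lo,rectpts(W[m]),W[m].mean(0).round(4))
go(525,257,222,16)
E
```

```text
top bol [571.2  -9.5 182.9 240.5   0. ] 0.02378594301310022
pL [525.3 257.4 100.   22.5  16.1]
pR [ 526.3 -274.4  100.3   24.2   15.3]
die [ 366.  -285.2   58.5  141.3    4.4]
tray [ 505.2 -428.8   75.3   52.1    8.7]
gauge 0.045 [351.9 281.1  12.8  44.1  15.2] [0.3516 0.2803 0.0566]
gauge 0.005 [363.3 277.3  67.1  78.7  25.7] [0.3724 0.2832 0.0117]
side bol [ 5.700e+02 -9.000e+00  1.841e+02  2.492e+02  1.000e-01] 0.023335980489590347
pL [525.3 255.8 109.7  29.2  15.2]
pR [ 526.3 -276.3  103.3   25.3   14.9]
die [ 364.4 -286.    58.9  143.8    4.9]
tray [ 497.9 -426.2   62.9   42.6   10. ]
gauge 0.045 [350.9 279.2  15.8  48.1  18.5] [0.3508 0.2783 0.0543]
gauge 0.005 [368.4 285.   77.9  50.   10.3] [0.3662 0.2762 0.0117]
d [ 3.583e-01  1.625e-01 -1.000e-04] rv [ 1.100e-01  4.000e-02 -4.212e+01] | tcp [274.9 560.7 221.6] yaw -26.12 t 0.1
```

The rows are not in the units I measure in: turns go in shares of 180 degrees. I convert before sending: -42.1 degrees / 180 = -0.2339.

```bash
echo '[[0.5, [0.358, 0.162, 0], [0, 0, -0.2339]], [0.5, [0.358, 0.162, 0], [0, 0, -0.2339]], [0.5, [0.358, 0.162, 0], [0, 0, -0.2339]], [0.5, [0.358, 0.162, 0], [0, 0, -0.2339]], [0.5, [0.358, 0.162, 0], [0, 0, -0.2339]], [0.5, [0.358, 0.162, 0], [0, 0, -0.2339]], [0.5, [0.358, 0.162, 0], [0, 0, -0.2339]], [0.5, [0.358, 0.162, 0], [0, 0, -0.2339]]]' | python3 -m handwheel
echo '[[0.5, [0, 0, 0], [0, 0, 0]], [0.5, [0, 0, 0], [0, 0, 0]]]' | python3 -m handwheel
python3 - <<'E'
from h import *
c=cap('wrist','w0.png');W=cloud(c);X,Y,Z=np.moveaxis(W,-1,0)
print(c['world_from_camera'].round(3))
m=(Z>.025)&(Z<.045)&(np.hypot(X-.525,Y-.257)<.06);print(rectpts(W[m]),m.sum())
go(525,257,140,16)
E
```

```text
time_s: 0.9
tcp_pos: [0.5252, 0.2572, 0.2222]
ee_rot: [[0.961, 0.276, -0.001], [0.276, -0.961, -0.0], [-0.001, 0.0, -1.0]]
wrist_force: [0.5, 1.1, -1.6]
gripper_width: 0.508
gripper_force: 0.0
time_s: 1.1
tcp_pos: [0.5249, 0.2576, 0.2218]
ee_rot: [[0.962, 0.273, -0.001], [0.273, -0.962, -0.001], [-0.001, 0.0, -1.0]]
wrist_force: [-0.6, 1.1, 0.5]
gripper_width: 0.504
gripper_force: 0.0
[[ 0.272  0.919  0.286  0.605]
 [-0.962  0.259  0.081  0.28 ]
 [-0.    -0.297  0.955  0.384]
 [ 0.     0.     0.     1.   ]]
[529.  259.2 100.   21.8  15.4] 2303
d [0.0002 0.0017 0.0821] rv [ 0.01  0.06 -0.07] | tcp [524.4 258.6 222.1] yaw 15.93 t 1.15
```

View pics/w0.png

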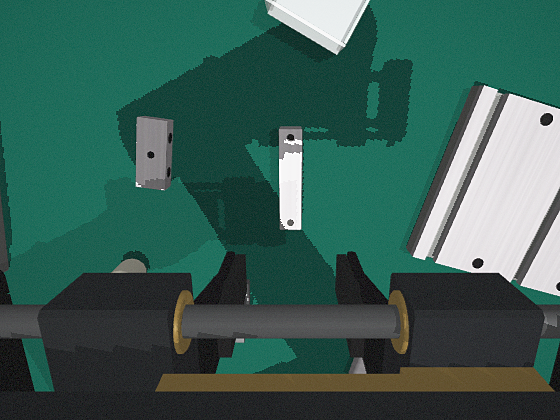

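```bash
echo '[[0.5, [0.002, 0, 0.05], [0, 0, 0]], [0.5, [0.002, 0, 0.1], [0, 0, 0]], [0.5, [0.002, 0, 0.15], [0, 0, 0]], [0.5, [0.002, 0, 0.18], [0, 0, 0]], [0.5, [0.002, 0, 0.2], [0, 0, 0]], [0.5, [0.002, 0, 0.212], [0, 0, 0]], [0.5, [0.002, 0, 0.212], [0, 0, 0]], [0.0, [0.002, 0, 0.212], [0, 0, 0]]]' | python3 -m handwheel
echo '[[0, [0, 0, 0], [0, 0, 0]], [0, [0, 0, 0], [0, 0, 0]], [0, [0, 0, 0], [0, 0, 0]], [0, [0, 0, 0], [0, 0, 0]], [0, [0, 0, 0], [0, 0, 0]]]' | python3 -m handwheel
echo '[[0, [0, 0, -0.03], [0, 0, 0]], [0, [0, 0, -0.07], [0, 0, 0]], [0, [0, 0, -0.11], [0, 0, 0]], [0, [0, 0, -0.11], [0, 0, 0]]]' | python3 -m handwheel
python3 - <<'E'
from h import *
go(571,41,140,0)
E
```

```text
time_s: 1.95
tcp_pos: [0.5268, 0.2607, 0.0114]
ee_rot: [[0.961, 0.277, 0.001], [0.277, -0.961, 0.001], [0.002, -0.0, -1.0]]
wrist_force: [0.4, -0.0, 1.0]
gripper_width: 0.467
gripper_force: 0.0
time_s: 2.45
tcp_pos: [0.527, 0.2596, 0.0118]
ee_rot: [[0.961, 0.275, 0.001], [0.275, -0.961, 0.001], [0.001, -0.0, -1.0]]
wrist_force: [-0.1, -0.6, 6.6]
gripper_width: 0.249
gripper_force: 30.0
time_s: 2.85
tcp_pos: [0.5294, 0.2617, 0.1259]
ee_rot: [[0.961, 0.276, 0.009], [0.276, -0.961, 0.007], [0.011, -0.004, -1.0]]
wrist_force: [1.0, 0.4, -4.2]
gripper_width: 0.248
gripper_force: 30.0
d [-0.0207  0.2235 -0.0153] rv [-0.33 -0.59 16.03] | tcp [529.4 261.7 125.9] yaw 16.03 t 2.85
```

Converted, 15.7 degrees / 180 = 0.0872.

```bash
echo '[[0, [-0.11, 0.24, -0.1], [0, 0, 0.0872]], [0, [-0.11, 0.24, -0.1], [0, 0, 0.0872]], [0, [-0.11, 0.24, -0.1], [0, 0, 0.0872]], [0, [-0.11, 0.24, -0.1], [0, 0, 0.0872]], [0, [-0.11, 0.24, -0.1], [0, 0, 0.0872]], [0, [-0.11, 0.24, -0.1], [0, 0, 0.0872]], [0, [-0.11, 0.24, -0.1], [0, 0, 0.0872]], [0, [-0.11, 0.24, -0.1], [0, 0, 0.0872]]]' | python3 -m handwheel
echo '[[0, [0, 0, 0], [0, 0, 0]], [0, [0, 0, 0], [0, 0, 0]]]' | python3 -m handwheel
python3 - <<'E'
from h import *
c=cap('wrist','w1.png');W=cloud(c);X,Y,Z=np.moveaxis(W,-1,0)
m=(Z>.018)&(Z<.03)&(np.hypot(X-.57,Y+.01)<.2)&(X>.45);print(rectpts(W[m]),m.sum(),np.median(Z[m]))
go(571,41,140,0)
c=cap('top');W=cloud(c);X,Y,Z=np.moveaxis(W,-1,0)
m=(Z>.014)&(Z<.034)&(abs(X-.57)<.13)&(abs(Y)<.15);print(rectpts(W[m]))
E
```

```text
time_s: 3.65
tcp_pos: [0.4854, -0.002, 0.2188]
ee_rot: [[1.0, 0.002, -0.003], [0.002, -1.0, 0.001], [-0.003, -0.001, -1.0]]
wrist_force: [0.3, 1.2, -5.1]
gripper_width: 0.249
gripper_force: 30.0
time_s: 3.85
tcp_pos: [0.4864, -0.0006, 0.2192]
ee_rot: [[1.0, 0.006, -0.003], [0.006, -1.0, -0.0], [-0.003, 0.0, -1.0]]
wrist_force: [-0.4, -0.1, -5.5]
gripper_width: 0.251
gripper_force: 30.0
[566.3  -9.2 240.9 167.2  89.9] 41051 0.02428860014407852
d [ 0.0849 -0.0411  0.0793] rv [0.01 0.12 0.36] | tcp [486.5  -0.6 219.5] yaw 0.36 t 3.9
[570.8  -9.8 240.2 183.4  89.9]
```

View pics/w1.png

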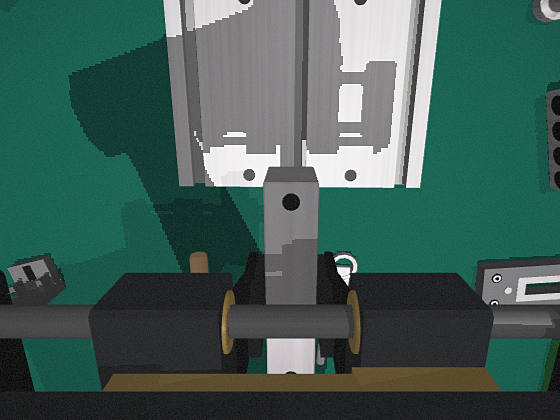

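Converted, 0.3 degrees / 180 = 0.0017.

```bash
echo '[[0, [0.05, -0.025, 0.02], [0, 0, 0.0017]], [0, [0.0855, -0.0412, 0.06], [0, 0, 0.0017]], [0, [0.0855, -0.0412, 0.1], [0, 0, 0.0017]], [0, [0.0855, -0.0412, 0.14], [0, 0, 0.0017]], [0, [0.0855, -0.0412, 0.165], [0, 0, 0.0017]], [0, [0.0855, -0.0412, 0.17], [0, 0, 0.0017]], [0, [0.0855, -0.0412, 0.17], [0, 0, 0.0017]]]' | python3 -m handwheel
echo '[[0, [0, 0, 0.005], [0, 0, 0]], [0, [0, 0, 0.009], [0, 0, 0]], [0, [0, 0, 0.012], [0, 0, 0]], [0, [0, 0, 0.0135], [0, 0, 0]], [0, [0, 0, 0.0135], [0, 0, 0]]]' | python3 -m handwheel
```

```text
time_s: 4.65
tcp_pos: [0.5723, 0.0405, 0.0499]
ee_rot: [[1.0, 0.001, -0.001], [0.001, -1.0, -0.001], [-0.001, 0.001, -1.0]]
wrist_force: [0.7, 0.0, -4.7]
gripper_width: 0.252
gripper_force: 30.0
time_s: 5.15
tcp_pos: [0.5721, 0.0401, 0.0372]
ee_rot: [[1.0, -0.0, 0.0], [-0.0, -1.0, 0.0], [0.0, -0.0, -1.0]]
wrist_force: [-0.7, -0.2, -4.8]
gripper_width: 0.253
gripper_force: 30.0
```

```bash
echo '[[0, [0, 0, 0.001], [0, 0, 0]], [0, [0, 0, 0.002], [0, 0, 0]], [0, [0, 0, 0.002], [0, 0, 0]]]' | python3 -m handwheel
echo '[[0, [0, 0, 0.0005], [0, 0, 0]], [0, [0, 0, 0.001], [0, 0, 0]], [0, [0, 0, 0.001], [0, 0, 0]]]' | python3 -m handwheel
```

```text
time_s: 5.45
tcp_pos: [0.5724, 0.0402, 0.0358]
ee_rot: [[1.0, 0.0, 0.001], [0.0, -1.0, -0.0], [0.001, 0.0, -1.0]]
wrist_force: [-1.7, -0.1, 0.7]
gripper_width: 0.252
gripper_force: 30.0
time_s: 5.75
tcp_pos: [0.5724, 0.0402, 0.0358]
ee_rot: [[1.0, 0.0, 0.001], [0.0, -1.0, -0.0], [0.001, 0.0, -1.0]]
wrist_force: [-4.8, -0.2, 6.9]
gripper_width: 0.252
gripper_force: 30.0
```

```bash
echo '[[0.5, [0, 0, 0], [0, 0, 0]], [0.5, [0, 0, 0], [0, 0, 0]], [0.5, [0, 0, 0], [0, 0, 0]], [0.5, [0, 0, -0.05], [0, 0, 0]], [0.5, [-0.04, 0.02, -0.1], [0, 0, 0]], [0.5, [-0.08, 0.05, -0.15], [0, 0, 0]], [0.5, [-0.09, 0.05, -0.2], [0, 0, 0]], [0.5, [-0.09, 0.05, -0.25], [0, 0, 0]]]' | python3 -m handwheel
echo '[[0.5, [0, 0, 0], [0, 0, 0]], [0.5, [0, 0, 0], [0, 0, 0]]]' | python3 -m handwheel
cat >> h.py <<'E'
def bolrel(n='wrist'):
    "pose of bolster and of things on it (bolster frame) from one camera"
    c=cap(n);W=cloud(c);X,Y,Z=np.moveaxis(W,-1,0)
    near=(abs(X-.57)<.14)&(abs(Y+.01)<.16)
    b=rectpts(W[(Z>.018)&(Z<.031)&near]);print(n,'bolster',b)
    for lo,hi in((.04,.05),(.052,.066),(.068,.08),(.082,.09)):
        m=((Z>lo)&(Z<hi)&near).astype(np.uint8);k,l,st,_=cv2.connectedComponentsWithStats(m)
        for i in range(1,k):
            if st[i,4]>(150 if n=='wrist' else 25):
                r=rectpts(W[l==i]);print('  z',lo,'rel',np.round(r[:2]-b[:2],1),'size,ang',r[2:],'z',np.median(Z[l==i]).round(4),'n',st[i,4])
    return c
E
python3 - <<'E'
from h import *
bolrel('wrist');bolrel('top')
go(526.5,-275,140,15.2)
E
```

```text
time_s: 6.55
tcp_pos: [0.4848, -0.0085, 0.253]
ee_rot: [[1.0, -0.001, -0.002], [-0.001, -1.0, -0.0], [-0.002, 0.0, -1.0]]
wrist_force: [2.2, 0.3, -0.1]
gripper_width: 0.496
gripper_force: 0.0
time_s: 6.75
tcp_pos: [0.4877, -0.0073, 0.2534]
ee_rot: [[1.0, -0.001, 0.004], [-0.001, -1.0, 0.002], [0.004, -0.002, -1.0]]
wrist_force: [0.1, -0.8, -1.4]
gripper_width: 0.502
gripper_force: 0.0
wrist bolster [571.3  -9.1 240.9 176.3  90. ]
  z 0.052 rel [ 2.8 49.6] size,ang [22.3 99.1 89.8] z 0.0593 n 2750
top bolster [570.4  -9.6 182.4 240.2   0. ]
d [0.0402 0.2676 0.1107] rv [-1.000e-02  1.100e-01 -1.523e+01] | tcp [486.7  -7.4 250.8] yaw -0.03 t 6.85
```

Converted, -15.2 degrees / 180 = -0.0844.

```bash
echo '[[0.5, [0.04, 0.268, 0.03], [0, 0, -0.0844]], [0.5, [0.04, 0.268, 0.03], [0, 0, -0.0844]], [0.5, [0.04, 0.268, 0.03], [0, 0, -0.0844]], [0.5, [0.04, 0.268, 0.03], [0, 0, -0.0844]], [0.5, [0.04, 0.268, 0.03], [0, 0, -0.0844]], [0.5, [0.04, 0.268, 0.03], [0, 0, -0.0844]], [0.5, [0.04, 0.268, 0.03], [0, 0, -0.0844]], [0.5, [0.04, 0.268, 0.03], [0, 0, -0.0844]]]' | python3 -m handwheel
echo '[[0.5, [0, 0, 0], [0, 0, 0]], [0.5, [0, 0, 0], [0, 0, 0]]]' | python3 -m handwheel
python3 - <<'E'
from h import *
c=cap('wrist');W=cloud(c);X,Y,Z=np.moveaxis(W,-1,0)
m=(Z>.025)&(Z<.045)&(np.hypot(X-.527,Y+.275)<.06);print(rectpts(W[m]),m.sum())
go(527,-275,11.5,15.2)
c=cap('top');W=cloud(c);X,Y,Z=np.moveaxis(W,-1,0)
m=(Z>.018)&(Z<.031)&(abs(X-.57)<.14)&(abs(Y+.01)<.16);print(rectpts(W[m]))
m=(Z>.052)&(Z<.066)&(abs(X-.57)<.14)&(abs(Y-.04)<.04);print(rectpts(W[m]))
E
```

```text
time_s: 7.65
tcp_pos: [0.5264, -0.2758, 0.2192]
ee_rot: [[0.966, 0.26, -0.005], [0.26, -0.966, 0.001], [-0.004, -0.002, -1.0]]
wrist_force: [-0.7, 1.0, -0.2]
gripper_width: 0.499
gripper_force: 0.0
time_s: 7.85
tcp_pos: [0.5272, -0.2742, 0.2218]
ee_rot: [[0.965, 0.264, -0.0], [0.264, -0.965, 0.0], [-0.0, -0.0, -1.0]]
wrist_force: [0.3, 0.1, 0.4]
gripper_width: 0.501
gripper_force: 0.0
[ 529.4 -274.2   99.7   22.    14.7] 2285
d [-0.0005  0.0006  0.2105] rv [ 0.   -0.01  0.09] | tcp [ 527.3 -274.3  222. ] yaw 15.29 t 7.9
[570.4  32.  156.2 183.   89.2]
[570.3  39.5  97.6  20.8   0. ]
```

Converted, 0.3 degrees / 180 = 0.0017.

```bash
echo '[[0.5, [0, 0, 0.05], [0, 0, 0.0017]], [0.5, [0, 0, 0.1], [0, 0, 0.0017]], [0.5, [0, 0, 0.15], [0, 0, 0.0017]], [0.5, [0, 0, 0.18], [0, 0, 0.0017]], [0.5, [0, 0, 0.2], [0, 0, 0.0017]], [0.5, [0, 0, 0.21], [0, 0, 0.0017]], [0.5, [0, 0, 0.21], [0, 0, 0.0017]], [0.0, [0, 0, 0.21], [0, 0, 0.0017]]]' | python3 -m handwheel
echo '[[0, [0, 0, 0], [0, 0, 0]], [0, [0, 0, 0], [0, 0, 0]], [0, [0, 0, 0], [0, 0, 0]], [0, [0, 0, 0], [0, 0, 0]], [0, [0, 0, 0], [0, 0, 0]]]' | python3 -m handwheel
echo '[[0, [0, 0, -0.03], [0, 0, 0]], [0, [0, 0, -0.07], [0, 0, 0]], [0, [0, 0, -0.1], [0, 0, 0]], [0, [0, 0, -0.1], [0, 0, 0]]]' | python3 -m handwheel
echo '[[0, [0, 0, 0], [0, 0, 0]], [0, [0, 0, 0], [0, 0, 0]]]' | python3 -m handwheel
python3 - <<'E'
from h import *
go(572,-59.5,48,0)
E
```

```text
time_s: 8.75
tcp_pos: [0.5282, -0.2754, 0.0131]
ee_rot: [[0.966, 0.258, 0.002], [0.258, -0.966, -0.001], [0.002, 0.001, -1.0]]
wrist_force: [0.5, -0.8, 0.6]
gripper_width: 0.47
gripper_force: 0.0
time_s: 9.25
tcp_pos: [0.5276, -0.2753, 0.013]
ee_rot: [[0.966, 0.257, 0.001], [0.257, -0.966, -0.0], [0.001, 0.001, -1.0]]
wrist_force: [-0.5, 2.9, 6.1]
gripper_width: 0.251
gripper_force: 30.0
time_s: 9.65
tcp_pos: [0.5296, -0.2763, 0.1157]
ee_rot: [[0.966, 0.257, 0.008], [0.257, -0.966, -0.003], [0.007, 0.005, -1.0]]
wrist_force: [0.3, -0.4, -4.5]
gripper_width: 0.248
gripper_force: 30.0
time_s: 9.85
tcp_pos: [0.525, -0.2747, 0.1091]
ee_rot: [[0.967, 0.256, -0.005], [0.256, -0.967, 0.002], [-0.005, -0.004, -1.0]]
wrist_force: [-0.5, 0.2, -5.4]
gripper_width: 0.249
gripper_force: 30.0
d [ 0.1008 -0.1958  0.0613] rv [-0.17  0.29 14.83] | tcp [ 525.  -274.7  109.1] yaw 14.83 t 9.85
```

Converted, 14.9 degrees / 180 = 0.0828.

```bash
echo '[[0, [0.0986, -0.1967, 0], [0, 0, 0.0828]], [0, [0.0986, -0.1967, 0], [0, 0, 0.0828]], [0, [0.0986, -0.1967, 0], [0, 0, 0.0828]], [0, [0.0986, -0.1967, 0], [0, 0, 0.0828]], [0, [0.0986, -0.1967, 0], [0, 0, 0.0828]], [0, [0.0986, -0.1967, 0.03], [0, 0, 0.0828]], [0, [0.0986, -0.1967, 0.055], [0, 0, 0.0828]], [0, [0.0986, -0.1967, 0.06], [0, 0, 0.0828]]]' | python3 -m handwheel
echo '[[0, [0, 0, 0.003], [0, 0, 0]], [0, [0, 0, 0.005], [0, 0, 0]], [0, [0, 0, 0.005], [0, 0, 0]]]' | python3 -m handwheel
python3 - <<'E'
from h import *
go(572,-59.5,37,0)
E
```

```text
time_s: 10.65
tcp_pos: [0.5675, -0.06, 0.0466]
ee_rot: [[1.0, -0.001, -0.012], [-0.001, -1.0, -0.001], [-0.012, 0.001, -1.0]]
wrist_force: [-1.2, -1.5, -5.9]
gripper_width: 0.251
gripper_force: 30.0
time_s: 10.95
tcp_pos: [0.5725, -0.0602, 0.0475]
ee_rot: [[1.0, -0.001, 0.001], [-0.001, -1.0, 0.0], [0.001, -0.0, -1.0]]
wrist_force: [-0.2, 0.1, -5.1]
gripper_width: 0.251
gripper_force: 30.0
d [-0.0005 -0.0007  0.0105] rv [-0.   -0.08 -0.03] | tcp [572.5 -60.2  47.5] yaw -0.03 t 10.95
```

```bash
echo '[[0, [-0.0005, -0.0005, 0.003], [0, 0, 0]], [0, [-0.0005, -0.0005, 0.006], [0, 0, 0]], [0, [-0.0005, -0.0005, 0.009], [0, 0, 0]], [0, [-0.0005, -0.0005, 0.009], [0, 0, 0]]]' | python3 -m handwheel
echo '[[0, [0, 0, 0.001], [0, 0, 0]], [0, [0, 0, 0.002], [0, 0, 0]], [0, [0, 0, 0.002], [0, 0, 0]]]' | python3 -m handwheel
```

```text
time_s: 11.35
tcp_pos: [0.571, -0.0595, 0.0375]
ee_rot: [[1.0, -0.0, -0.001], [-0.0, -1.0, -0.0], [-0.001, 0.0, -1.0]]
wrist_force: [-1.9, 0.3, -4.6]
gripper_width: 0.255
gripper_force: 30.0
time_s: 11.65
tcp_pos: [0.5715, -0.0595, 0.037]
ee_rot: [[1.0, 0.0, 0.0], [0.0, -1.0, -0.0], [0.0, 0.0, -1.0]]
wrist_force: [-3.1, 0.7, 4.5]
gripper_width: 0.248
gripper_force: 30.0
```

```bash
echo '[[0.5, [0, 0, 0], [0, 0, 0]], [0.5, [0, 0, 0], [0, 0, 0]], [0.5, [0, 0, 0], [0, 0, 0]], [0.5, [0, 0, -0.05], [0, 0, 0]], [0.5, [-0.04, -0.02, -0.1], [0, 0, 0]], [0.5, [-0.08, -0.05, -0.15], [0, 0, 0]], [0.5, [-0.1, -0.05, -0.2], [0, 0, 0]], [0.5, [-0.1, -0.05, -0.25], [0, 0, 0]]]' | python3 -m handwheel
echo '[[0.5, [0, 0, 0], [0, 0, 0]], [0.5, [0, 0, 0], [0, 0, 0]]]' | python3 -m handwheel
python3 - <<'E'
from h import *
bolrel('wrist')
# look also at tray: target yaw: fingers close along tray x (long) 10.5deg -> tool x at 10.5-90 or +90
s=sensors.sense();print(np.round(s['joints'],1))
go(498,-426,200,-79.5)
go(498,-426,200,100.5)
E
```

```text
time_s: 12.45
tcp_pos: [0.4764, -0.0118, 0.2521]
ee_rot: [[1.0, 0.001, -0.002], [0.001, -1.0, 0.0], [-0.002, -0.0, -1.0]]
wrist_force: [1.1, 1.0, 0.7]
gripper_width: 0.499
gripper_force: 0.0
time_s: 12.65
tcp_pos: [0.4795, -0.0118, 0.2526]
ee_rot: [[1.0, 0.0, 0.005], [0.0, -1.0, 0.002], [0.005, -0.002, -1.0]]
wrist_force: [-0.1, 1.0, -1.2]
gripper_width: 0.502
gripper_force: 0.0
wrist bolster [567.5  -9.2 240.7 168.8  90. ]
  z 0.052 rel [ 6.4 49.7] size,ang [99.2 22.8  0.1] z 0.0593 n 2836
  z 0.052 rel [  5.4 -49.7] size,ang [22.7 99.2 89.8] z 0.0592 n 2827
[ 18.    6.4 -16.6  -0.  -67.   72. ]
d [0.0193 0.414  0.0507] rv [-6.000e-02 -0.000e+00  7.949e+01] | tcp [478.8 -12.1 251. ] yaw -0.01 t 12.7
d [0.0193 0.414  0.0507] rv [ 0.0000e+00 -6.0000e-02 -1.0051e+02] | tcp [478.8 -12.1 251. ] yaw -0.01 t 12.7
```

Converted, 79.5 degrees / 180 = 0.4417.

```bash
echo '[[1, [0.019, 0.414, 0.04], [0, 0, 0.4417]], [1, [0.019, 0.414, 0.04], [0, 0, 0.4417]], [1, [0.019, 0.414, 0.04], [0, 0, 0.4417]], [1, [0.019, 0.414, 0.04], [0, 0, 0.4417]], [1, [0.019, 0.414, 0.04], [0, 0, 0.4417]], [1, [0.019, 0.414, 0.04], [0, 0, 0.4417]], [1, [0.019, 0.414, 0.04], [0, 0, 0.4417]], [1, [0.019, 0.414, 0.04], [0, 0, 0.4417]]]' | python3 -m handwheel
echo '[[1, [0, 0, 0], [0, 0, 0]], [1, [0, 0, 0], [0, 0, 0]]]' | python3 -m handwheel
python3 - <<'E'
from h import *
go(498,-426,180,-79.5)
E
```

```text
time_s: 13.5
tcp_pos: [0.4963, -0.4122, 0.2095]
ee_rot: [[0.356, -0.935, -0.004], [-0.935, -0.356, 0.002], [-0.003, 0.003, -1.0]]
wrist_force: [0.8, 0.1, 1.1]
gripper_width: 0.992
gripper_force: 0.0
time_s: 13.7
tcp_pos: [0.4958, -0.4111, 0.2089]
ee_rot: [[0.36, -0.933, -0.005], [-0.933, -0.36, 0.003], [-0.004, 0.004, -1.0]]
wrist_force: [0.2, 0.4, 0.1]
gripper_width: 0.995
gripper_force: 0.0
d [0.0148 0.0033 0.0288] rv [ 0.23  0.24 10.58] | tcp [ 495.8 -411.1  208.9] yaw -68.92 t 13.7
```

Converted, 10.6 degrees / 180 = 0.0589.

```bash
echo '[[1, [0.0148, 0.0033, 0], [0, 0, 0.0589]], [1, [0.0148, 0.0033, 0], [0, 0, 0.0589]], [1, [0.0148, 0.0033, 0], [0, 0, 0.0589]], [1, [0.0148, 0.0033, 0], [0, 0, 0.0589]]]' | python3 -m handwheel
python3 - <<'E'
from h import *
c=cap('wrist','w2.png');W=cloud(c);X,Y,Z=np.moveaxis(W,-1,0)
m=(Z>.012)&(Z<.028)&(np.hypot(X-.498,Y+.426)<.055);print(rectpts(W[m]),m.sum())
go(498,-426,3,-79.5)
c=bolrel('top')
W=cloud(c);X,Y,Z=np.moveaxis(W,-1,0)
E
```

```text
time_s: 14.1
tcp_pos: [0.4995, -0.4238, 0.2122]
ee_rot: [[0.187, -0.982, -0.001], [-0.982, -0.187, 0.001], [-0.001, 0.001, -1.0]]
wrist_force: [-0.9, -0.7, 0.2]
gripper_width: 1.001
gripper_force: 0.0
[ 500.7 -425.    59.7   40.5   11.5] 785
d [0.0018 0.0018 0.2094] rv [0.02 0.03 0.26] | tcp [ 499.5 -423.9  212.4] yaw -79.24 t 14.15
top bolster [570.7  -9.7 182.2 240.2   0. ]
  z 0.052 rel [ -0.2 -50.4] size,ang [ 20.1 100.4  89.1] z 0.0588 n 204
  z 0.052 rel [-1.2 49. ] size,ang [20.7 99.  90. ] z 0.0585 n 201
```

View pics/w2.png

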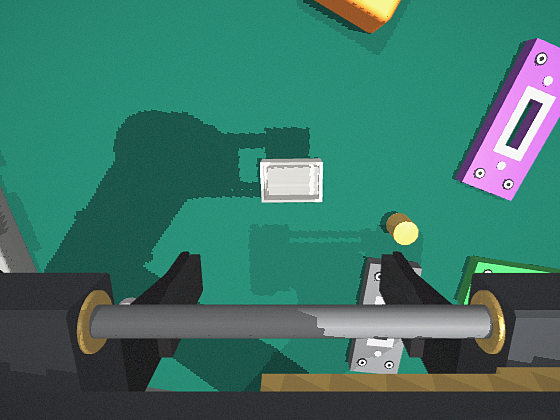

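Converted, -0.5 degrees / 180 = -0.0028.

```bash
echo '[[1, [0, -0.001, 0.05], [0, 0, -0.0028]], [1, [0, -0.001, 0.1], [0, 0, -0.0028]], [1, [0, -0.001, 0.15], [0, 0, -0.0028]], [1, [0, -0.001, 0.18], [0, 0, -0.0028]], [1, [0, -0.001, 0.2], [0, 0, -0.0028]], [1, [0, -0.001, 0.207], [0, 0, -0.0028]], [1, [0, -0.001, 0.207], [0, 0, -0.0028]], [0.0, [0, -0.001, 0.207], [0, 0, -0.0028]]]' | python3 -m handwheel
echo '[[0, [0, 0, 0], [0, 0, 0]], [0, [0, 0, 0], [0, 0, 0]], [0, [0, 0, 0], [0, 0, 0]], [0, [0, 0, 0], [0, 0, 0]], [0, [0, 0, 0], [0, 0, 0]]]' | python3 -m handwheel
echo '[[0, [0, 0, -0.03], [0, 0, 0]], [0, [0, 0, -0.07], [0, 0, 0]], [0, [0, 0, -0.12], [0, 0, 0]], [0, [0, 0, -0.15], [0, 0, 0]], [0, [0, 0, -0.15], [0, 0, 0]], [0, [0, 0, -0.15], [0, 0, 0]]]' | python3 -m handwheel
python3 - <<'E'
from h import *
go(571.5,-9.5,120,-90)
E
```

```text
time_s: 15.0
tcp_pos: [0.5014, -0.4252, 0.007]
ee_rot: [[0.194, -0.981, 0.002], [-0.981, -0.194, -0.002], [0.002, -0.002, -1.0]]
wrist_force: [-0.0, 0.3, -0.4]
gripper_width: 0.964
gripper_force: 0.0
time_s: 15.5
tcp_pos: [0.5006, -0.4249, 0.0064]
ee_rot: [[0.193, -0.981, 0.001], [-0.981, -0.193, -0.001], [0.001, -0.001, -1.0]]
wrist_force: [-1.6, 0.4, 4.1]
gripper_width: 0.682
gripper_force: 30.0
time_s: 16.1
tcp_pos: [0.5003, -0.4244, 0.1558]
ee_rot: [[0.193, -0.981, 0.001], [-0.981, -0.193, 0.0], [-0.0, -0.001, -1.0]]
wrist_force: [-0.3, 0.1, -1.0]
gripper_width: 0.685
gripper_force: 30.0
d [-0.3935 -0.1497  0.036 ] rv [-7.000e-02  1.000e-02  1.111e+01] | tcp [ 500.3 -424.4  155.8] yaw -78.89 t 16.1
```

Converted, 11.1 degrees / 180 = 0.0617.

```bash
echo '[[0, [-0.393, -0.15, 0], [0, 0, 0.0617]], [0, [-0.393, -0.15, 0], [0, 0, 0.0617]], [0, [-0.393, -0.15, 0], [0, 0, 0.0617]], [0, [-0.393, -0.15, 0], [0, 0, 0.0617]], [0, [-0.393, -0.15, 0], [0, 0, 0.0617]], [0, [-0.393, -0.15, 0], [0, 0, 0.0617]], [0, [-0.393, -0.15, 0], [0, 0, 0.0617]], [0, [-0.393, -0.15, 0], [0, 0, 0.0617]]]' | python3 -m handwheel
echo '[[0, [-0.02, -0.007, 0], [0, 0, 0]], [0, [-0.02, -0.007, 0], [0, 0, 0]], [0, [-0.02, -0.007, 0], [0, 0, 0]], [0, [-0.02, -0.007, 0], [0, 0, 0]]]' | python3 -m handwheel
python3 - <<'E'
from h import *
go(572,-10.3,40,-90)
E
```

```text
time_s: 16.9
tcp_pos: [0.5666, -0.0303, 0.1534]
ee_rot: [[0.0, -1.0, -0.004], [-1.0, -0.0, -0.0], [0.0, 0.004, -1.0]]
wrist_force: [0.6, -0.5, -0.9]
gripper_width: 0.686
gripper_force: 30.0
time_s: 17.3
tcp_pos: [0.5739, -0.0132, 0.1544]
ee_rot: [[-0.001, -1.0, -0.003], [-1.0, 0.001, -0.0], [0.0, 0.003, -1.0]]
wrist_force: [0.7, -0.5, -0.9]
gripper_width: 0.689
gripper_force: 30.0
d [-0.0029  0.0016  0.1144] rv [ 0.15 -0.03 -0.04] | tcp [573.9 -13.2 154.4] yaw -90.04 t 17.3
```

```bash
echo '[[0, [-0.0028, 0.0015, 0.03], [0, 0, 0]], [0, [-0.0028, 0.0015, 0.06], [0, 0, 0]], [0, [-0.0028, 0.0015, 0.09], [0, 0, 0]], [0, [-0.0028, 0.0015, 0.11], [0, 0, 0]], [0, [-0.0028, 0.0015, 0.117], [0, 0, 0]], [0, [-0.0028, 0.0015, 0.12], [0, 0, 0]], [0, [-0.0028, 0.0015, 0.12], [0, 0, 0]]]' | python3 -m handwheel
echo '[[0, [0, 0, 0.001], [0, 0, 0]], [0, [0, 0, 0.002], [0, 0, 0]], [0, [0, 0, 0.003], [0, 0, 0]], [0, [0, 0, 0.003], [0, 0, 0]]]' | python3 -m handwheel
python3 - <<'E'
from h import *
go(572,-10.3,30,-90)
E
```

```text
time_s: 18.0
tcp_pos: [0.5738, -0.01, 0.036]
ee_rot: [[-0.0, -1.0, 0.001], [-1.0, 0.0, -0.0], [0.0, -0.001, -1.0]]
wrist_force: [-1.3, 0.5, -0.3]
gripper_width: 0.687
gripper_force: 30.0
time_s: 18.4
tcp_pos: [0.5735, -0.0093, 0.0328]
ee_rot: [[0.001, -1.0, 0.0], [-1.0, -0.001, 0.0], [-0.0, -0.0, -1.0]]
wrist_force: [-0.2, 0.1, -0.6]
gripper_width: 0.685
gripper_force: 30.0
d [0.001  0.0015 0.0028] rv [-0.03  0.01  0.03] | tcp [573.5  -9.3  32.8] yaw -89.97 t 18.4
```

```bash
echo '[[0, [0.0005, 0.001, 0], [0, 0, 0]], [0, [0.0005, 0.001, 0.001], [0, 0, 0]], [0, [0.0005, 0.001, 0.002], [0, 0, 0]], [0, [0.0005, 0.001, 0.002], [0, 0, 0]]]' | python3 -m handwheel
echo '[[0, [0, 0, 0.0005], [0, 0, 0]], [0, [0, 0, 0.001], [0, 0, 0]], [0, [0, 0, 0.001], [0, 0, 0]]]' | python3 -m handwheel
```

```text
time_s: 18.8
tcp_pos: [0.5724, -0.0099, 0.0304]
ee_rot: [[0.001, -1.0, -0.0], [-1.0, -0.001, -0.0], [0.0, 0.0, -1.0]]
wrist_force: [0.2, 0.1, -0.6]
gripper_width: 0.685
gripper_force: 30.0
time_s: 19.1
tcp_pos: [0.5724, -0.0099, 0.0303]
ee_rot: [[0.001, -1.0, 0.0], [-1.0, -0.001, -0.0], [0.0, -0.0, -1.0]]
wrist_force: [-2.9, -0.2, 4.5]
gripper_width: 0.684
gripper_force: 30.0
```

```bash
echo '[[1, [0, 0, 0], [0, 0, 0]], [1, [0, 0, 0], [0, 0, 0]], [1, [0, 0, 0], [0, 0, 0]], [1, [0, 0, -0.05], [0, 0, 0]], [1, [-0.04, 0, -0.1], [0, 0, 0]], [1, [-0.08, 0, -0.15], [0, 0, 0]], [1, [-0.13, 0, -0.2], [0, 0, 0]], [1, [-0.13, 0, -0.25], [0, 0, 0]]]' | python3 -m handwheel
echo '[[1, [0, 0, -0.04], [0, 0, 0]], [1, [0, 0, -0.04], [0, 0, 0]], [1, [0, 0, -0.04], [0, 0, 0]]]' | python3 -m handwheel
python3 - <<'E'
from h import *
bolrel('wrist')
go(366,-285,200,-85.3)
E
```

```text
time_s: 19.9
tcp_pos: [0.5713, 0.1068, 0.2409]
ee_rot: [[0.002, -1.0, -0.003], [-1.0, -0.002, -0.0], [0.0, 0.003, -1.0]]
wrist_force: [1.4, 0.8, 0.2]
gripper_width: 0.996
gripper_force: 0.0
time_s: 20.2
tcp_pos: [0.5724, 0.1053, 0.2814]
ee_rot: [[0.001, -1.0, 0.002], [-1.0, -0.001, 0.001], [-0.001, -0.002, -1.0]]
wrist_force: [0.2, -0.4, -0.5]
gripper_width: 1.005
gripper_force: 0.0
wrist bolster [573.1  20.6 180.7 180.    0. ]
  z 0.04 rel [ -0.3 -68.7] size,ang [ 1.1 98.3 89.9] z 0.045 n 231
  z 0.04 rel [  0.6 -30.1] size,ang [39.5 60.  89.9] z 0.046 n 575
  z 0.052 rel [  0.  -75.4] size,ang [ 13.9 100.1  90. ] z 0.0592 n 1902
  z 0.052 rel [ 0.9 19.8] size,ang [21.7 99.9 90. ] z 0.0593 n 2258
d [0.3899 0.2057 0.0801] rv [ 0.08  0.01 -4.69] | tcp [571.8 104.9 279.9] yaw -89.99 t 20.25
```

Converted, -4.7 degrees / 180 = -0.0261.

```bash
echo '[[1, [0.39, 0.206, 0.07], [0, 0, -0.0261]], [1, [0.39, 0.206, 0.07], [0, 0, -0.0261]], [1, [0.39, 0.206, 0.07], [0, 0, -0.0261]], [1, [0.39, 0.206, 0.07], [0, 0, -0.0261]], [1, [0.39, 0.206, 0.07], [0, 0, -0.0261]], [1, [0.39, 0.206, 0.07], [0, 0, -0.0261]], [1, [0.39, 0.206, 0.07], [0, 0, -0.0261]], [1, [0.39, 0.206, 0.07], [0, 0, -0.0261]]]' | python3 -m handwheel
echo '[[1, [0.045, 0.024, 0], [0, 0, 0]], [1, [0.045, 0.024, 0], [0, 0, 0]], [1, [0.045, 0.024, 0], [0, 0, 0]], [1, [0.045, 0.024, 0], [0, 0, 0]]]' | python3 -m handwheel
python3 - <<'E'
from h import *
c=cap('wrist','w3.png');W=cloud(c);X,Y,Z=np.moveaxis(W,-1,0)
go(366,-285,3,-85.3)
m=(Z>.008)&(Z<.025)&(np.hypot(X-.366,Y+.285)<.08);print(rectpts(W[m]),m.sum())
E
```

```text
time_s: 21.05
tcp_pos: [0.3855, -0.2458, 0.2161]
ee_rot: [[0.082, -0.997, -0.003], [-0.997, -0.082, 0.001], [-0.001, 0.003, -1.0]]
wrist_force: [0.5, 0.1, -0.9]
gripper_width: 1.001
gripper_force: 0.0
time_s: 21.45
tcp_pos: [0.3675, -0.2907, 0.217]
ee_rot: [[0.083, -0.997, -0.002], [-0.997, -0.083, 0.001], [-0.001, 0.002, -1.0]]
wrist_force: [0.6, -0.0, -0.3]
gripper_width: 1.003
gripper_force: 0.0
d [-0.0054  0.0012  0.2144] rv [0.06 0.04 0.1 ] | tcp [ 367.9 -290.4  217.3] yaw -85.2 t 21.5
[ 367.4 -285.1   56.1  140.3    4.4] 6881
```

View pics/w3.png

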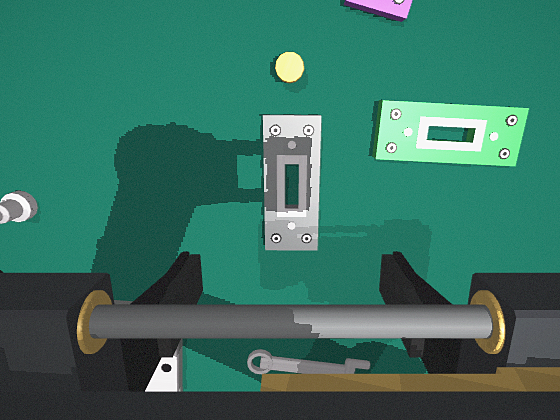

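The rows are not in the units I measure in: turns go in shares of 180 degrees. I convert before sending: 0.4 degrees / 180 = 0.0022.

```bash
echo '[[1, [-0.0054, 0.001, 0.05], [0, 0, 0.0022]], [1, [-0.0054, 0.001, 0.1], [0, 0, 0.0022]], [1, [-0.0054, 0.001, 0.15], [0, 0, 0.0022]], [1, [-0.0054, 0.001, 0.18], [0, 0, 0.0022]], [1, [-0.0054, 0.001, 0.2], [0, 0, 0.0022]], [1, [-0.0054, 0.001, 0.21], [0, 0, 0.0022]], [1, [-0.0054, 0.001, 0.213], [0, 0, 0.0022]], [1, [-0.0054, 0.001, 0.213], [0, 0, 0.0022]]]' | python3 -m handwheel
echo '[[0.7, [0, 0, 0], [0, 0, 0]], [0, [0, 0, 0], [0, 0, 0]], [0, [0, 0, 0], [0, 0, 0]], [0, [0, 0, 0], [0, 0, 0]], [0, [0, 0, 0], [0, 0, 0]], [0, [0, 0, 0], [0, 0, 0]]]' | python3 -m handwheel
echo '[[0, [0, 0, -0.02], [0, 0, 0]], [0, [0, 0, -0.05], [0, 0, 0]], [0, [0, 0, -0.09], [0, 0, 0]], [0, [0, 0, -0.13], [0, 0, 0]], [0, [0, 0, -0.15], [0, 0, 0]], [0, [0, 0, -0.15], [0, 0, 0]], [0, [0, 0, -0.15], [0, 0, 0]], [0, [0, 0, -0.15], [0, 0, 0]]]' | python3 -m handwheel
python3 - <<'E'
from h import *
go(572,-9.6,153,-90)
c=cap('side','s1.png')
E
```

```text
time_s: 22.3
tcp_pos: [0.3672, -0.2856, 0.0054]
ee_rot: [[0.077, -0.997, 0.001], [-0.997, -0.077, -0.0], [0.0, -0.001, -1.0]]
wrist_force: [-0.1, -0.5, 0.2]
gripper_width: 1.001
gripper_force: 0.0
time_s: 22.9
tcp_pos: [0.3662, -0.2861, 0.0053]
ee_rot: [[0.076, -0.997, -0.0], [-0.997, -0.076, -0.0], [0.0, 0.0, -1.0]]
wrist_force: [-0.2, 0.3, 4.4]
gripper_width: 0.64
gripper_force: 30.0
time_s: 23.7
tcp_pos: [0.3642, -0.2849, 0.1521]
ee_rot: [[0.074, -0.997, -0.006], [-0.997, -0.075, 0.003], [-0.004, 0.006, -1.0]]
wrist_force: [-0.7, -0.4, -8.2]
gripper_width: 0.637
gripper_force: 30.0
d [-0.2591 -0.2277 -0.0012] rv [0.33 0.19 4.27] | tcp [ 364.2 -284.9  152.1] yaw -85.73 t 23.7
```

Converted, 4.3 degrees / 180 = 0.0239.

```bash
echo '[[0, [-0.015, -0.013, 0], [0, 0, 0.0028]], [0, [-0.045, -0.039, 0], [0, 0, 0.0056]], [0, [-0.08, -0.07, 0], [0, 0, 0.0111]], [0, [-0.115, -0.1, 0], [0, 0, 0.0167]], [0, [-0.15, -0.13, 0], [0, 0, 0.0222]], [0, [-0.185, -0.161, 0], [0, 0, 0.0239]], [0, [-0.22, -0.191, 0], [0, 0, 0.0239]], [0, [-0.245, -0.213, 0], [0, 0, 0.0239]]]' | python3 -m handwheel
echo '[[0, [-0.01, -0.0085, 0], [0, 0, 0]], [0, [-0.0144, -0.0125, 0], [0, 0, 0]], [0, [-0.0144, -0.0125, 0], [0, 0, 0]], [0, [-0.0144, -0.0125, 0], [0, 0, 0]], [0, [-0.0144, -0.0125, 0], [0, 0, 0]]]' | python3 -m handwheel
python3 - <<'E'
from h import *
go(572,-9.6,75,-90)
c=cap('wrist','w4.png');W=cloud(c);X,Y,Z=np.moveaxis(W,-1,0)
m=(Z>.145)&(Z<.185)&(np.hypot(X-.572,Y+.01)<.09);
if m.sum():print(rectpts(W[m]),m.sum(),W[m].min(0),W[m].max(0))
E
```

```text
time_s: 24.55
tcp_pos: [0.5611, -0.0231, 0.1527]
ee_rot: [[0.002, -1.0, -0.003], [-1.0, -0.002, -0.0], [0.0, 0.003, -1.0]]
wrist_force: [0.8, -0.3, -8.6]
gripper_width: 0.64
gripper_force: 30.0
time_s: 25.05
tcp_pos: [0.5718, -0.0124, 0.1548]
ee_rot: [[-0.001, -1.0, -0.001], [-1.0, 0.001, -0.0], [0.0, 0.001, -1.0]]
wrist_force: [-0.4, 0.1, -8.0]
gripper_width: 0.64
gripper_force: 30.0
d [-0.0028 -0.0003  0.0798] rv [ 0.07 -0.01 -0.06] | tcp [571.8 -12.4 154.8] yaw -90.06 t 25.05
[573.  -21.3 121.1  77.3  89.6] 27022 [ 0.53432465 -0.08181529  0.14946235] [0.61164925 0.03935205 0.18498968]
```

View pics/w4.png

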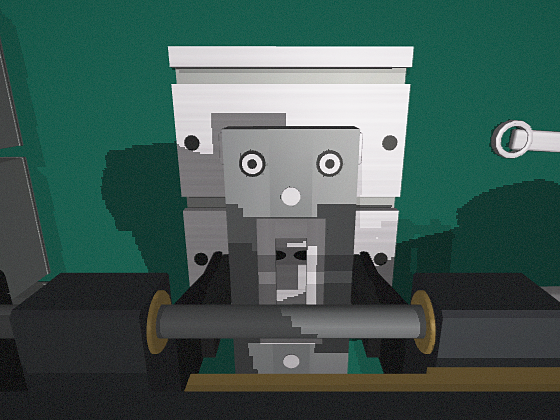

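```bash
echo '[[0, [-0.0025, 0, 0.015], [0, 0, 0]], [0, [-0.0025, 0, 0.035], [0, 0, 0]], [0, [-0.0025, 0, 0.055], [0, 0, 0]], [0, [-0.0025, 0, 0.07], [0, 0, 0]], [0, [-0.0025, 0, 0.08], [0, 0, 0]], [0, [-0.0025, 0, 0.085], [0, 0, 0]], [0, [-0.0025, 0, 0.085], [0, 0, 0]], [0, [-0.0025, 0, 0.085], [0, 0, 0]]]' | python3 -m handwheel
echo '[[0, [0, 0, 0.0005], [0, 0, 0]], [0, [0, 0, 0.001], [0, 0, 0]], [0, [0, 0, 0.0015], [0, 0, 0]], [0, [0, 0, 0.002], [0, 0, 0]], [0, [0, 0, 0.002], [0, 0, 0]]]' | python3 -m handwheel
```

```text
time_s: 25.9
tcp_pos: [0.5735, -0.0087, 0.0709]
ee_rot: [[0.001, -1.0, 0.002], [-1.0, -0.001, 0.0], [-0.0, -0.002, -1.0]]
wrist_force: [-0.6, -0.4, -7.7]
gripper_width: 0.638
gripper_force: 30.0
time_s: 26.4
tcp_pos: [0.5727, -0.0087, 0.0679]
ee_rot: [[0.0, -1.0, -0.0], [-1.0, -0.0, -0.0], [0.0, 0.0, -1.0]]
wrist_force: [-0.4, 0.5, -7.9]
gripper_width: 0.641
gripper_force: 30.0
```

```bash
echo '[[0, [0.001, 0.0003, 0], [0, 0, 0]], [0, [0.001, 0.0003, 0.0005], [0, 0, 0]], [0, [0.001, 0.0003, 0.001], [0, 0, 0]], [0, [0.001, 0.0003, 0.0015], [0, 0, 0]], [0, [0.001, 0.0003, 0.0015], [0, 0, 0]]]' | python3 -m handwheel
echo '[[0, [0, 0, 0.0005], [0, 0, 0]], [0, [0, 0, 0.001], [0, 0, 0]], [0, [0, 0, 0.001], [0, 0, 0]]]' | python3 -m handwheel
```

```text
time_s: 26.9
tcp_pos: [0.5724, -0.0097, 0.0664]
ee_rot: [[0.0, -1.0, -0.0], [-1.0, -0.0, -0.0], [0.0, 0.0, -1.0]]
wrist_force: [-0.3, 0.5, -8.0]
gripper_width: 0.641
gripper_force: 30.0
time_s: 27.2
tcp_pos: [0.5724, -0.0097, 0.0654]
ee_rot: [[0.001, -1.0, -0.0], [-1.0, -0.001, -0.0], [0.0, 0.0, -1.0]]
wrist_force: [-0.5, -0.1, -8.2]
gripper_width: 0.636
gripper_force: 30.0
```

```bash
echo '[[0, [0, 0, 0.0005], [0, 0, 0]], [0, [0, 0, 0.001], [0, 0, 0]], [0, [0, 0, 0.001], [0, 0, 0]]]' | python3 -m handwheel
echo '[[0, [0, 0, 0.0005], [0, 0, 0]], [0, [0, 0, 0.0005], [0, 0, 0]]]' | python3 -m handwheel
```

```text
time_s: 27.5
tcp_pos: [0.5724, -0.0097, 0.0644]
ee_rot: [[0.001, -1.0, -0.0], [-1.0, -0.001, -0.0], [0.0, 0.0, -1.0]]
wrist_force: [0.3, -0.8, -8.5]
gripper_width: 0.639
gripper_force: 30.0
time_s: 27.7
tcp_pos: [0.5725, -0.0097, 0.0644]
ee_rot: [[0.001, -1.0, 0.0], [-1.0, -0.001, -0.0], [0.0, -0.0, -1.0]]
wrist_force: [-1.1, -0.1, -5.8]
gripper_width: 0.635
gripper_force: 30.0
```

```bash
echo '[[0, [0, 0, 0.0003], [0, 0, 0]], [0, [0, 0, 0.0005], [0, 0, 0]], [0, [0, 0, 0.0005], [0, 0, 0]]]' | python3 -m handwheel
echo '[[0.75, [0, 0, 0], [0, 0, 0]], [0.9, [0, 0, 0], [0, 0, 0]], [0.9, [0, 0, 0], [0, 0, 0]], [0.9, [0, 0, -0.03], [0, 0, 0]], [0.9, [0, 0, -0.08], [0, 0, 0]], [0.9, [-0.05, 0, -0.13], [0, 0, 0]], [0.9, [-0.1, 0, -0.18], [0, 0, 0]], [0.9, [-0.13, 0, -0.21], [0, 0, 0]]]' | python3 -m handwheel
echo '[[1, [-0.01, 0, -0.02], [0, 0, 0]], [1, [-0.01, 0, -0.02], [0, 0, 0]], [1, [-0.01, 0, -0.02], [0, 0, 0]]]' | python3 -m handwheel
python3 - <<'E'
from h import *
c=bolrel('wrist');cv2.imwrite('pics/w5.png',c['pixels'][...,::-1])
go(355,281,160,15.5)
E
```

```text
time_s: 28.0
tcp_pos: [0.5725, -0.0097, 0.0643]
ee_rot: [[0.001, -1.0, 0.0], [-1.0, -0.001, -0.0], [0.0, -0.0, -1.0]]
wrist_force: [-3.8, 0.6, 0.8]
gripper_width: 0.64
gripper_force: 30.0
time_s: 28.8
tcp_pos: [0.5727, 0.0973, 0.2518]
ee_rot: [[-0.0, -1.0, 0.002], [-1.0, 0.0, 0.001], [-0.001, -0.002, -1.0]]
wrist_force: [1.9, 0.6, -1.1]
gripper_width: 0.897
gripper_force: 0.0
time_s: 29.1
tcp_pos: [0.5723, 0.1066, 0.2694]
ee_rot: [[0.001, -1.0, 0.0], [-1.0, -0.001, 0.001], [-0.001, -0.0, -1.0]]
wrist_force: [-0.8, 0.7, -0.7]
gripper_width: 0.991
gripper_force: 0.0
wrist bolster [573.1  22.2 176.3 180.4  89.9]
  z 0.052 rel [ 40.  -75.1] size,ang [ 9.9 20.3 88.9] z 0.0591 n 310
  z 0.052 rel [-39.1 -75.1] size,ang [21.3 10.1  0.2] z 0.0591 n 331
  z 0.052 rel [40.3 18.3] size,ang [20.7 22.2  0.9] z 0.0593 n 505
  z 0.052 rel [-39.1  18.3] size,ang [20.2 22.   0.4] z 0.0593 n 494
  z 0.068 rel [  0.6 -19.2] size,ang [ 56.2 115.1   0. ] z 0.0754 n 7512
d [-0.1751  0.2167  0.1087] rv [ 8.000e-02  8.000e-02 -1.055e+02] | tcp [571.9 106.  268.4] yaw -90.0 t 29.15
```

View pics/w5.png

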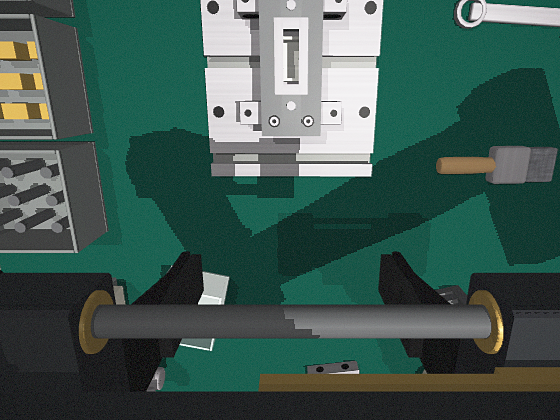

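Converted, -105.3 degrees / 180 = -0.585.

```bash
echo '[[0.75, [-0.175, 0.218, 0.02], [0, 0, -0.585]], [0.75, [-0.175, 0.218, 0.02], [0, 0, -0.585]], [0.75, [-0.175, 0.218, 0.02], [0, 0, -0.585]], [0.75, [-0.175, 0.218, 0.02], [0, 0, -0.585]], [0.75, [-0.175, 0.218, 0.02], [0, 0, -0.585]], [0.75, [-0.175, 0.218, 0.02], [0, 0, -0.585]], [0.75, [-0.175, 0.218, 0.02], [0, 0, -0.585]], [0.75, [-0.175, 0.218, 0.02], [0, 0, -0.585]]]' | python3 -m handwheel
python3 - <<'E'
from h import *
go(352,280,230,15.3)
E
```

```text
time_s: 29.95
tcp_pos: [0.3534, 0.2807, 0.2481]
ee_rot: [[0.935, -0.355, -0.002], [-0.355, -0.935, -0.002], [-0.001, 0.003, -1.0]]
wrist_force: [-0.7, -0.4, 0.1]
gripper_width: 0.752
gripper_force: 0.0
d [-0.001   0.001   0.0181] rv [  0.14   0.09 -36.1 ] | tcp [353.4 280.7 248.1] yaw -20.8 t 29.95
```

Converted, -36.1 degrees / 180 = -0.2006.

```bash
echo '[[0.75, [-0.001, 0.001, 0], [0, 0, -0.2006]], [0.75, [-0.001, 0.001, 0], [0, 0, -0.2006]], [0.75, [-0.001, 0.001, 0], [0, 0, -0.2006]], [0.75, [-0.001, 0.001, 0], [0, 0, -0.2006]], [0.75, [-0.001, 0.001, 0], [0, 0, -0.2006]], [0.75, [-0.001, 0.001, 0], [0, 0, -0.2006]], [0.75, [-0.001, 0.001, 0], [0, 0, -0.2006]]]' | python3 -m handwheel
python3 - <<'E'
from h import *
c=cap('wrist','w6.png');W=cloud(c);X,Y,Z=np.moveaxis(W,-1,0)
near=np.hypot(X-.36,Y-.282)<.06
for lo,hi in((.05,.066),(.008,.045),(.008,.07)):
    m=(Z>lo)&(Z<hi)&near
    if m.sum()>20:print(lo,rectpts(W[m]),m.sum())
go(352,280,34,15.3)
c=cap('top');W=cloud(c);X,Y,Z=np.moveaxis(W,-1,0)
bolrel('top')
E
```

```text
time_s: 30.65
tcp_pos: [0.353, 0.2798, 0.2486]
ee_rot: [[0.967, 0.255, -0.001], [0.255, -0.967, -0.002], [-0.002, 0.001, -1.0]]
wrist_force: [0.9, 0.1, -0.5]
gripper_width: 0.748
gripper_force: 0.0
0.05 [355.3 282.8  12.   43.5  15. ] 583
0.008 [376.  288.6  32.8  43.9  15.3] 1471
0.008 [370.6 287.1  43.9  43.9  15. ] 2099
d [-0.0007 -0.0005  0.2148] rv [ 0.06  0.07 -0.51] | tcp [353.  280.  248.8] yaw 14.79 t 30.7
top bolster [570.6  -9.5 182.  240.6   0. ]
  z 0.052 rel [ 42.3 -49.6] size,ang [16.8 15.4 89.2] z 0.0601 n 29
  z 0.052 rel [41.8 48.9] size,ang [15.4 20.4  1.9] z 0.0594 n 30
  z 0.052 rel [-37.6  50.3] size,ang [23.1 23.6 89.8] z 0.0596 n 52
  z 0.052 rel [-38.4 -44.2] size,ang [24.1 46.2  2.2] z 0.0598 n 63
  z 0.068 rel [0.2 0.1] size,ang [135.3  58.7  89.7] z 0.075 n 639
```

View pics/w6.png

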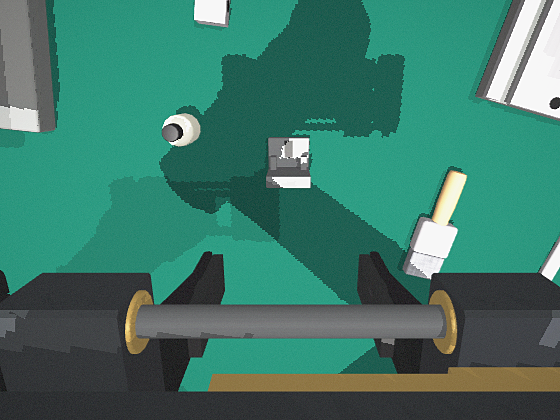

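Converted, -0.2 degrees / 180 = -0.0011.

```bash
echo '[[0.75, [0.0014, -0.0015, 0.05], [0, 0, -0.0011]], [0.75, [0.0014, -0.0015, 0.1], [0, 0, -0.0011]], [0.75, [0.0014, -0.0015, 0.15], [0, 0, -0.0011]], [0.75, [0.0014, -0.0015, 0.18], [0, 0, -0.0011]], [0.75, [0.0014, -0.0015, 0.2], [0, 0, -0.0011]], [0.75, [0.0014, -0.0015, 0.212], [0, 0, -0.0011]], [0.75, [0.0014, -0.0015, 0.212], [0, 0, -0.0011]], [0.0, [0.0014, -0.0015, 0.212], [0, 0, -0.0011]]]' | python3 -m handwheel
echo '[[0, [0, 0, 0], [0, 0, 0]], [0, [0, 0, 0], [0, 0, 0]], [0, [0, 0, 0], [0, 0, 0]], [0, [0, 0, 0], [0, 0, 0]], [0, [0, 0, 0], [0, 0, 0]]]' | python3 -m handwheel
echo '[[0, [0, 0, -0.03], [0, 0, 0]], [0, [0, 0, -0.07], [0, 0, 0]], [0, [0, 0, -0.11], [0, 0, 0]], [0, [0, 0, -0.14], [0, 0, 0]], [0, [0, 0, -0.15], [0, 0, 0]], [0, [0, 0, -0.15], [0, 0, 0]], [0, [0, 0, -0.15], [0, 0, 0]]]' | python3 -m handwheel
python3 - <<'E'
from h import *
go(622.4,-9.6,187,0)
c=cap('side');cv2.imwrite('pics/s2.png',cv2.resize(c['pixels'][60:220,90:310,::-1],(770,560),interpolation=cv2.INTER_CUBIC))
E
```

```text
time_s: 31.6
tcp_pos: [0.3542, 0.2828, 0.0377]
ee_rot: [[0.966, 0.26, 0.0], [0.26, -0.966, -0.0], [0.0, 0.0, -1.0]]
wrist_force: [0.4, 0.5, 0.6]
gripper_width: 0.711
gripper_force: 0.0
time_s: 32.1
tcp_pos: [0.3543, 0.2829, 0.0384]
ee_rot: [[0.965, 0.261, 0.001], [0.261, -0.965, 0.001], [0.001, -0.001, -1.0]]
wrist_force: [0.2, -1.6, 6.5]
gripper_width: 0.503
gripper_force: 30.0
time_s: 32.8
tcp_pos: [0.3528, 0.2813, 0.1854]
ee_rot: [[0.966, 0.26, -0.003], [0.259, -0.966, -0.003], [-0.004, 0.002, -1.0]]
wrist_force: [-0.2, -0.3, -3.4]
gripper_width: 0.504
gripper_force: 30.0
d [ 0.1848  0.3509 -0.0016] rv [ 0.14  0.2  15.04] | tcp [352.8 281.3 185.4] yaw 15.04 t 32.8
```

View pics/s2.png

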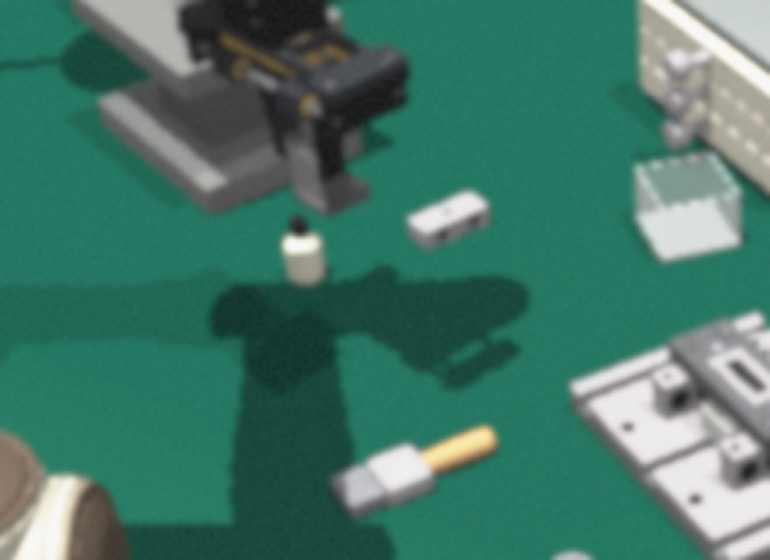

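Converted, 15 degrees / 180 = 0.0833.

```bash
echo '[[0, [0.02, 0.04, 0], [0, 0, 0.0111]], [0, [0.042, 0.08, 0], [0, 0, 0.0222]], [0, [0.065, 0.125, 0], [0, 0, 0.0333]], [0, [0.088, 0.17, 0], [0, 0, 0.0444]], [0, [0.11, 0.212, 0], [0, 0, 0.0556]], [0, [0.133, 0.255, 0], [0, 0, 0.0667]], [0, [0.155, 0.298, 0], [0, 0, 0.0778]], [0, [0.17, 0.328, 0], [0, 0, 0.0833]]]' | python3 -m handwheel
echo '[[0, [0.013, 0.024, 0], [0, 0, 0]], [0, [0.013, 0.024, 0], [0, 0, 0]], [0, [0.013, 0.024, 0], [0, 0, 0]], [0, [0.013, 0.024, 0], [0, 0, 0]], [0, [0.013, 0.024, 0], [0, 0, 0]]]' | python3 -m handwheel
python3 - <<'E'
from h import *
go(622.5,-9.6,65,0)
E
```

```text
time_s: 33.65
tcp_pos: [0.6041, 0.0074, 0.1842]
ee_rot: [[1.0, -0.002, -0.005], [-0.002, -1.0, -0.001], [-0.005, 0.001, -1.0]]
wrist_force: [-0.8, 1.5, -3.4]
gripper_width: 0.504
gripper_force: 30.0
time_s: 34.15
tcp_pos: [0.6159, -0.013, 0.187]
ee_rot: [[1.0, 0.003, -0.001], [0.003, -1.0, -0.0], [-0.001, 0.0, -1.0]]
wrist_force: [0.3, -0.0, -2.9]
gripper_width: 0.5
gripper_force: 30.0
d [ 0.0068 -0.0034  0.122 ] rv [0.01 0.07 0.16] | tcp [615.9 -13.  187. ] yaw 0.16 t 34.15
```

Converted, 0.1 degrees / 180 = 0.0006.

```bash
echo '[[0, [0.0066, -0.0034, 0.01], [0, 0, 0.0006]], [0, [0.0066, -0.0034, 0.04], [0, 0, 0.0006]], [0, [0.0066, -0.0034, 0.07], [0, 0, 0.0006]], [0, [0.0066, -0.0034, 0.095], [0, 0, 0.0006]], [0, [0.0066, -0.0034, 0.11], [0, 0, 0.0006]], [0, [0.0066, -0.0034, 0.118], [0, 0, 0.0006]], [0, [0.0066, -0.0034, 0.118], [0, 0, 0.0006]], [0, [0.0066, -0.0034, 0.118], [0, 0, 0.0006]]]' | python3 -m handwheel
echo '[[0, [0, 0, 0], [0, 0, 0]], [0, [0, 0, 0.001], [0, 0, 0]], [0, [0, 0, 0.001], [0, 0, 0]]]' | python3 -m handwheel
python3 - <<'E'
from h import *
go(622.5,-9.6,65,0)
c=cap('wrist');W=cloud(c);X,Y,Z=np.moveaxis(W,-1,0)
E
```

```text
time_s: 34.95
tcp_pos: [0.6239, -0.0101, 0.0703]
ee_rot: [[1.0, 0.001, 0.002], [0.001, -1.0, 0.0], [0.002, -0.0, -1.0]]
wrist_force: [0.4, 0.2, -2.6]
gripper_width: 0.5
gripper_force: 30.0
time_s: 35.25
tcp_pos: [0.6234, -0.0105, 0.0692]
ee_rot: [[1.0, -0.0, 0.001], [-0.0, -1.0, 0.0], [0.001, -0.0, -1.0]]
wrist_force: [-0.7, 0.6, -3.5]
gripper_width: 0.502
gripper_force: 30.0
d [-0.0009 -0.0009  0.0042] rv [-0.02 -0.06 -0.02] | tcp [623.4 -10.5  69.2] yaw -0.02 t 35.25
```

```bash
echo '[[0, [-0.0008, -0.0008, 0.002], [0, 0, 0]], [0, [-0.0008, -0.0008, 0.004], [0, 0, 0]], [0, [-0.0008, -0.0008, 0.005], [0, 0, 0]], [0, [-0.0008, -0.0008, 0.005], [0, 0, 0]]]' | python3 -m handwheel
echo '[[0, [0, 0, 0.0005], [0, 0, 0]], [0, [0, 0, 0.001], [0, 0, 0]], [0, [0, 0, 0.001], [0, 0, 0]]]' | python3 -m handwheel
echo '[[0, [0, 0, 0.0005], [0, 0, 0]], [0, [0, 0, 0.001], [0, 0, 0]], [0, [0, 0, 0.001], [0, 0, 0]]]' | python3 -m handwheel
```

```text
time_s: 35.7
tcp_pos: [0.6221, -0.0098, 0.0632]
ee_rot: [[1.0, -0.0, -0.001], [-0.0, -1.0, -0.0], [-0.001, 0.0, -1.0]]
wrist_force: [0.6, 0.9, -3.2]
gripper_width: 0.502
gripper_force: 30.0
time_s: 36.0
tcp_pos: [0.6224, -0.0097, 0.0626]
ee_rot: [[1.0, -0.0, 0.0], [-0.0, -1.0, -0.0], [0.0, 0.0, -1.0]]
wrist_force: [0.4, -0.4, -2.5]
gripper_width: 0.5
gripper_force: 30.0
time_s: 36.3
tcp_pos: [0.6223, -0.0098, 0.0625]
ee_rot: [[1.0, 0.0, 0.0], [0.0, -1.0, -0.0], [0.0, 0.0, -1.0]]
wrist_force: [-2.9, -0.1, 4.8]
gripper_width: 0.502
gripper_force: 30.0
```

```bash
echo '[[0.65, [0, 0, 0], [0, 0, 0]], [0.65, [0, 0, 0], [0, 0, 0]], [0.65, [0, 0, 0], [0, 0, 0]], [0.65, [0, 0, -0.03], [0, 0, 0]], [0.65, [0, 0, -0.07], [0, 0, 0]], [0.65, [0, 0, -0.12], [0, 0, 0]], [0.65, [-0.04, 0, -0.16], [0, 0, 0]], [0.65, [-0.08, 0, -0.2], [0, 0, 0]]]' | python3 -m handwheel
echo '[[0.65, [-0.05, 0, -0.03], [0, 0, 0]], [0.65, [-0.1, 0, -0.03], [0, 0, 0]], [0.65, [-0.1, 0, -0.03], [0, 0, 0]], [0.65, [-0.1, 0, -0.03], [0, 0, 0]], [0.65, [-0.1, 0, -0.03], [0, 0, 0]]]' | python3 -m handwheel
python3 - <<'E'
from h import *
c=bolrel('wrist');cv2.imwrite('pics/w7.png',c['pixels'][...,::-1])
go(450,200,300,0)
E
```

```text
time_s: 37.1
tcp_pos: [0.5514, -0.0097, 0.2535]
ee_rot: [[1.0, -0.001, 0.001], [-0.001, -1.0, 0.0], [0.001, -0.0, -1.0]]
wrist_force: [-0.2, 0.8, 0.6]
gripper_width: 0.653
gripper_force: 0.0
time_s: 37.6
tcp_pos: [0.4525, -0.0095, 0.2823]
ee_rot: [[1.0, -0.0, 0.001], [-0.0, -1.0, 0.0], [0.001, -0.0, -1.0]]
wrist_force: [0.6, -0.3, -0.2]
gripper_width: 0.647
gripper_force: 0.0
wrist bolster [556.5  -9.2 240.9 147.1  89.8]
  z 0.052 rel [56.6 49.6] size,ang [17.3 22.2  0.3] z 0.0593 n 504
  z 0.052 rel [ 57.2 -49.8] size,ang [22.2 16.9 89.2] z 0.0593 n 479
  z 0.052 rel [60.3 -0.2] size,ang [43.6  1.3 89.2] z 0.0586 n 158
  z 0.052 rel [-21.4  49.7] size,ang [21.3 22.   0. ] z 0.0592 n 516
  z 0.052 rel [-22.  -49.8] size,ang [22.3 22.3  0. ] z 0.0592 n 542
  z 0.068 rel [60.2 -0.3] size,ang [43.2  1.2 89.6] z 0.0745 n 170
  z 0.068 rel [17.5  0.4] size,ang [140.4  56.2  90. ] z 0.0754 n 9016
d [-0.0028 -0.2095 -0.0182] rv [ 0.01  0.01 -0.02] | tcp [452.7  -9.5 281.9] yaw -0.02 t 37.65
```

View pics/w7.png

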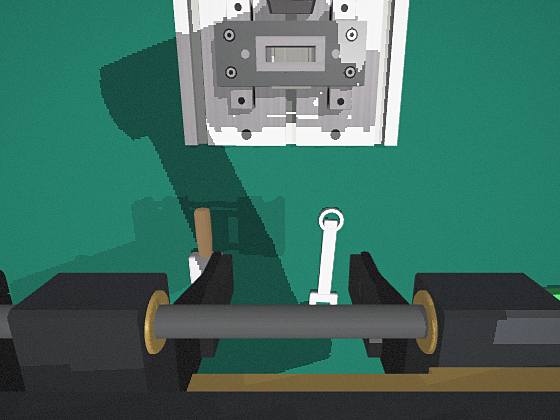

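The wrist view shows the die square across both parallels (280,53), the tray visible through its window and the gauge behind at (290,5). The gap measures about 15 mm and everything is centred within about 1 mm, so I'm handing it in.

```bash
python3 -c "
from station import workorder
print(workorder.finish_job())"
```

```text
the job is handed in; nothing more can be done
None
```

The die set-up is built as asked and handed in at about 38 s of the 125 s: by the wrist camera, every part is centred to about 1 mm and the back gauge's fence is about 15 mm from the die's edge.

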